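Pin the gate of the shellac stick holder

TASK

The spring clip gem holder stands in the way of the stick holder's swing gate: move it onto the round cork mat and leave it standing there, keeping it upright all the way. Then swing the gate fully shut into its fork, take the one long pin from the wooden rack, and push it straight down through fork and gate until its head sits flush on the fork. Leave the shellac stick, the two short pins and everything else on the bench where they are.

Things in the scene. Friction and masses are not known exactly. Their poses are not given: they have to be found in the camera images.
- fixture: Steel stick holder, bolted down: dark base plate 8 mm thick, x -28 to +72, y -90 to +90 mm in its frame. Origin on the bench, z up, open side to its -x. A socket (38 mm wide, top at z 38) at (45, 0) holds the upright shellac stick. Gate hinge (26 mm wide) at (0, -65), fork at (0, +65).
- fork_top (a point): Centre of the upper mouth of the fork's hole, 48 mm above the bench; the seated pin's head rests here. The fork is two level plates 28 x 30 x 8 mm, undersides at z 18 and 40, each with a 12 mm upright hole, joined by a wall on the +y side only, so the gate enters from -x. A spring ball in the lower hole grips the pin: about 5 to 10 N push the pin past it.
- hinge (a point): Point on the gate's upright hinge axis, 48 mm above the bench.
- gate (a joint): Angle of the swing gate: 0 is shut (at its stop, along the fixture's +y, its hole in line with the fork's), growing as it swings to the fixture's -x side, anticlockwise from above; 1.65 rad at most. Stays where left. A flat steel bar 16 mm wide at z 28 to 38 mm, ending 130 mm from the hinge in a 24 mm square lug with a 12.5 mm hole.
- post_top (a point): Centre of the top of the gate's handle, an upright steel post 12 mm in diameter and 52 mm tall standing on the bar 70 mm from the hinge; its top is 90 mm above the bench.
- holder: Spring clip gem holder, 0.3 kg: a round chrome base 40 mm wide tapering to 22 mm height, an upright stem 12 mm in diameter from z 20 to z 70, and a 13 mm wide clip with a violet stone up to z 96 mm. Origin at the centre of its underside, z up. It stands on the bench between the open gate and the fork.
- mat_top (a point): Centre of the top of the round cork mat, 120 mm in diameter and 4 mm thick, fixed to the bench.
- rack: Dark wooden pin rack, fixed, 130 x 44 x 22 mm, origin at the centre of its underside; three blind holes 11 mm wide and 16 mm deep at x = -44, 0, +44 mm along its length hold three upright steel pins with like heads in any order; the long pin's head stands 16 mm higher than the other two.
- pin_long: The long pin: shank 10 mm in diameter, 38 mm long, with a chamfered foot, under a round head 18 mm in diameter and 16 mm tall (54 mm in all). Origin at the centre of the foot's end, z along the pin to its head. 50 g.
- pin_long_seat (a point): On the long pin's axis at the underside of its head, 38 mm from the foot.
- pin_short1: A short pin: same head and diameter, shank 22 mm. Origin at its foot. It stays in the rack.
- pin_short2: Another short pin, the same as the first. It stays in the rack.
- stick: Black shellac stick 25 mm in diameter with a silver ring on top, standing loose in the socket 12 mm above the bench; origin at its lower end, its top is 110 mm above that. Stays as it is.
- dish: White porcelain dish of violet stones, 80 mm wide, 20 mm tall, origin under its centre. Stays.
- ringclamp: Wooden ring clamp with its wedge, lying, about 148 x 29 x 26 mm long along its x; origin under its middle. Stays.
- pusher: Prong pusher with a wooden grip, lying along its x, 123 mm long, 16 mm tall; origin under its middle. Stays.
- tin: Small round aluminium tin 46 mm wide, 26 mm tall, origin under its centre. Stays.
- burblock: Wooden block with burs, fixed, 46 x 46 mm, 45 mm tall. Origin under its centre.
- mandrel: Upright steel ring mandrel, fixed, on a foot 76 mm wide; 204 mm tall. Origin under its centre.
- loupe: Loupe on a stand, fixed, foot 72 mm wide, 180 mm tall; its lens reaches 52 mm from the stem towards its +x. Origin under the stem.
Things that resemble listed ones, but are neither listed nor needed, are in the scene too. Leave any green or red look-alike of the pin_long alone.

How it is judged:
By the outcome, as a careful person would: the job done as asked, in the order asked, and still so for the second after the job is handed in, with the robot touching nothing.
It also fails if it takes over 67 s, if anything falls off the work surface, if the arm or the gripper's body presses on something with over 40 N, if the wrist force passes 120 N, or if a joint passes its speed limit or range.

ROBOT

A 7-joint arm with a two-finger parallel gripper is mounted at the origin on the work surface. World frame = base frame: x ahead of the robot, y to its left, z up, the work surface at z = 0. Lengths are in m, angles in rad, forces in N, time in s.
With the tool pointing down it reaches from about 0.4 to 0.9 m from the base axis. Payload 5.5 kg.
Tool frame: the origin (TCP) lies at the very end of the fingers, on their centre line; the grasp point (between the pads) lies 19 mm behind it; z points along the fingers, y is the line along which they close (so a half turn about z gives the same grasp; the last joint's range is limited). The gripper opens to 92 mm and grips with 3 to 60 N. Pads are 19 mm wide; open, the fingers measure 130 mm over their backs; the gripper's body (75 mm by 190 mm) begins 47 mm behind the grasp point.
Start: joints at [1.56, 0.501, -0.427, 1.55, 0.221, 1.138, -0.21], TCP at [0.176, -0.626, 0.227] pointing down, gripper open.
Joint ranges: [-2.88, 2.88], [-0.31, 2.03], [-1.54, 1.56], [0.2, 2.42], [-1.41, 4.55], [0.19, 2.02], [-2.57, 2.57]. Speed limits (rad/s): [2.57, 2.57, 3.14, 3.14, 3.14, 3.14, 3.14].

INTERFACE

Orientations are given as a unit quaternion [x, y, z, w].
In Python, from rig import ctrl gives the robot as it stands.
- The arm moves only by the tool drive_tool, never from a script. Its argument "plan" is a list of rows, each an object of numbers: "dx", "dy", "dz": the shift along the tool's x, y, z in cm; "spin": the turn about the tool's z in rad. A call has 1 to 12 rows; each row is the pose to reach, as a shift and turn from the pose commanded when the call began, along the tool's axes at that moment; what a row does not reach only later rows make up. A row lasts 1/10 s, in which the tool goes at most 50 mm and 8.59 degrees, less where a joint would pass 70% of its speed; a pose out of reach is approached as far as the arm can. A call with a gripper value outside its range is refused whole. "hand" is the closure, from 0 (fully open) to 1 (shut), set as the call begins (left out, the last holds). The fingers move at their own pace and stop on an object; "force" is the grip in N (left out, the last holds). Time passes only in rows, so rows that repeat a pose let the fingers close. It gives the time, the measured TCP pose, the force, the opening and the grip force at its end, in the units of the state.
- ctrl.observe(): the state, without advancing time (a new reading comes with each control period).
- ctrl.read_camera(name): name is "scene" or "side" or "wrist"; returns (picture, depth): 384x512x3 uint8, red, green, blue; 384x512 float32, m along the optical axis (not along the pixel's ray), 0 where there is no reading.
- ctrl.camera_params(name): a dict with "camera_matrix" (3x3 intrinsics, pixels), "k1" (the pictures are not rectified: a ray, as slopes to the right and down, at radius r is drawn at 1 + k1 r^2 times it, then the intrinsics apply), "R" (3x3) and "t" (3): a world point X has camera coordinates R X + t. Camera axes: x right, y down, z forward; pixel columns grow to the right and rows downward; lengths in m; the calibration is good to about 2 mm. A picture is of the moment at which its call begins: read the wrist's pose just before it. camera_params takes no time and is no camera call; for the wrist camera it gives the pose at the moment of the call.
- ctrl.finish_job(): hands the job in; it is judged then, once.
Trained networks look in the newest picture that a camera, given by its name, has taken for a name from the list of things; names that differ only in an ending like _2 or _b are one class to them, and where a whole thing is asked for, a point or a joint stands for the part that bears it (a point fixed in the world has none). Each returns a list of dicts, best first, with "confidence" (0 to 1); they miss things now and then, are a little off and sometimes report something else, mostly with a low value. They report only what shows in the picture. A call takes as long as a camera call. They do not tell look-alikes from the thing itself.
- ctrl.find_in(camera, name): "location" ([x, y, z] in m, in world coordinates, good to about 4 mm: the middle of the surface that is visible of it).
- ctrl.trace(camera, name): "pixels" (384x512 bool, what is visible of it).
- ctrl.tip_of(camera, name): "location" ([x, y, z] in m, in world coordinates, good to about 4 mm: a listed point, or the origin of a listed thing).
The state is a dict: "time": time; "joint_positions": joint angles; "dq": joint speeds; "joint_torque": joint torques, N m; "ee_pos": TCP position; "orientation": TCP orientation; "ft_force": force on the tool from outside, world axes, zero at the start; "wrist_torque": the same for the moment, N m; "gripper_width": finger opening in m; "finger_force": force on a finger pad.
Only numpy, scipy, OpenCV 4.12 (cv2) and the standard library are available. Lean on these libraries where they do the work, as an engineer would, in place of code of your own. Each camera call takes 0.05 s, during which the arm holds its last target. There are 200 camera calls.

## Working session

There is one attempt and no reset: what is moved stays moved. The work goes in short steps, Python scripts to look and compute and a tool call to move; the robot and the scene stay as the last step left them, time stands still between calls to the robot, and variables do not carry over. Pictures are saved under pics/ and viewed, at most 10 in all, crops included, and the job is handed in when it is done.

Besides the shell and the picture viewer there is one more tool, called after ">>>" in YAML: its name, and indented under it one key for each argument. drive_tool: Moves the arm, as the interface text tells. Its arguments: {"type":"object","properties":{"plan":{"type":"array"},"hand":{"type":"number"},"force":{"type":"number"}},"required":["plan"]}

```bash
mkdir -p pics; cat > h.py <<'E'
import numpy as np, cv2
from rig import ctrl
from scipy.spatial.transform import Rotation as Ro
def pic(c,fn=None):
    p=ctrl.camera_params(c); im,d=ctrl.read_camera(c)
    if fn: cv2.imwrite('pics/'+fn,im[:,:,::-1])
    return im,d,p
def px(X,p):
    c=np.array(p['R'])@np.array(X)+np.array(p['t']); s=c[:2]/c[2]; s=s*(1+p['k1']*(s@s)); K=np.array(p['camera_matrix'])
    return K[:2,:2]@s+K[:2,2]
def world(d,p):
    """world xyz for each pixel"""
    K=np.array(p['camera_matrix']);h,w=d.shape
    u,v=np.meshgrid(np.arange(w),np.arange(h))
    pts=np.stack([u,v],-1).reshape(-1,1,2).astype(np.float64)
    n=cv2.undistortPoints(pts,K,np.array([p['k1'],0,0,0.])).reshape(h,w,2)
    c=np.concatenate([n*d[...,None],d[...,None]],-1)
    return (c-np.array(p['t']))@np.array(p['R'])
def shift(target,spin=0):
    """cm in tool axes from measured pose to world target"""
    s=ctrl.observe(); R=Ro.from_quat(s['orientation']).as_matrix()
    return (R.T@(np.array(target)-s['ee_pos'])*100).round(2)
E
python3 - <<'E'
from h import *
ims=[]
for c in ('scene','side'):
    im,d,p=pic(c,c+'0.png')
    for n in ['fork_top','hinge','post_top','holder','mat_top','pin_long','rack','fixture','stick']:
        for f in ('tip_of',):
            r=getattr(ctrl,f)(c,n)
            print(c,n,[(np.round(x['location'],3).tolist(),round(x['confidence'],2),px(x['location'],p).astype(int).tolist()) for x in r[:4]])
s=ctrl.observe();print(s)
E
```

```text
scene fork_top [([0.605, 0.071, 0.05], 0.8, [263, 167])]
scene hinge [([0.647, -0.052, 0.047], 0.6, [254, 209])]
scene post_top []
scene holder [([0.748, 0.29, -0.001], 0.71, [345, 148]), ([0.565, 0.014, -0.003], 0.6, [239, 190])]
scene mat_top [([0.517, 0.296, 0.003], 0.71, [272, 121])]
scene pin_long [([0.647, -0.053, 0.048], 0.64, [254, 208]), ([0.491, -0.324, 0.004], 0.61, [125, 283]), ([0.465, -0.238, 0.003], 0.57, [142, 247]), ([0.641, -0.202, -0.001], 0.46, [218, 270])]
scene rack [([0.438, 0.125, -0.004], 0.7, [220, 148]), ([0.517, 0.296, 0.005], 0.28, [272, 120])]
scene fixture [([0.625, 0.008, 0.002], 0.86, [258, 199]), ([0.645, -0.05, 0.049], 0.53, [254, 207])]
scene stick [([0.672, 0.02, 0.009], 0.59, [278, 202]), ([0.623, 0.012, -0.003], 0.35, [258, 199])]
side fork_top [([0.61, 0.07, 0.047], 0.84, [240, 234])]
side hinge [([0.647, -0.056, 0.048], 0.81, [228, 190])]
side post_top [([0.58, -0.073, 0.094], 0.79, [257, 172]), ([0.8, 0.06, 0.0], 0.71, [156, 239])]
side holder [([0.564, 0.017, -0.002], 0.57, [262, 230])]
side mat_top [([0.514, 0.298, 0.002], 0.64, [284, 354])
[... 416 characters left out ...]
6298, -0.42701474,  1.55042169,  0.22082241,
        1.13831746, -0.21029084]), 'dq': array([-2.50559553e-04,  1.76689406e-03,  3.68896896e-05,  3.61794425e-04,
        6.05156427e-05, -2.02238088e-04, -2.39702591e-05]), 'joint_torque': array([-2.83324862e-04, -5.66452110e+01, -5.81077605e+00, -2.79509050e+01,
       -6.67714141e-02,  2.05740519e-02,  1.25604376e-05]), 'ee_pos': array([ 0.17579529, -0.62576312,  0.22674416]), 'orientation': array([9.90638525e-01, 1.36511218e-01, 4.80421834e-06, 9.35460027e-06]), 'ft_force': array([-0.08720886, -0.27409831, -1.1140249 ]), 'wrist_torque': array([ 0.01963158, -0.02962829, -0.02133521]), 'finger_force': 0.0, 'gripper_width': 0.09168959444485206}
```

View pics/scene0.png

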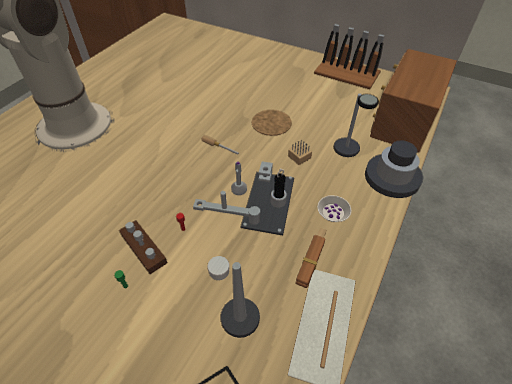

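View pics/side0.png

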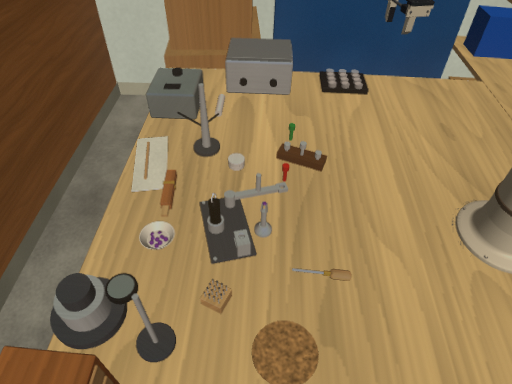

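Scene picture: the rack is at (143,247) with 3 pins in it. The green look-alike lies at (121,278) and the red one stands at (181,220). The holder is at (239,180), the gate post at (224,200), the fork at (265,170) and the mat at (272,122). Next I'll find which rack pin stands highest, using depth and a crop.

```bash
python3 - <<'E'
from h import *
from scipy import ndimage as nd
for c in ('scene','side'):
    im,d,p=pic(c); W=world(d,p)
    m=(d>0)&(abs(W[...,0]-.466)<.1)&(abs(W[...,1]+.237)<.11)&(W[...,2]>.030)
    L,n=nd.label(m)
    for i in range(1,n+1):
        q=W[L==i]
        if len(q)>5:
            t=q[q[:,2]>q[:,2].max()-.006]; v,u=np.argwhere(L==i).mean(0)
            print(c,len(q),t.mean(0).round(3),'zmax',q[:,2].max().round(3),'px',int(u),int(v))
    m=(d>0)&(abs(W[...,0]-.466)<.1)&(abs(W[...,1]+.237)<.08)&(abs(W[...,2]-.021)<.003)
    q=W[m][:,:2]; r=cv2.minAreaRect((q*1000).astype(np.float32)); print(r)
    m=(d>0)&(np.hypot(W[...,0]-.565,W[...,1]-.015)<.035)&(W[...,2]>.06)
    q=W[m];print('holder up',q.mean(0).round(3),q[:,2].max(),len(q))
    m=(d>0)&(np.hypot(W[...,0]-.58,W[...,1]+.073)<.02)&(W[...,2]>.05)
    q=W[m];print('post',q.mean(0).round(3),q[:,2].max(),len(q))
    if c=='scene': cr=im[200:300,95:205]
    else: cr=im[110:190,260:340]
    cv2.imwrite(f'pics/rack_{c}.png',cv2.resize(cr,None,fx=5,fy=5,interpolation=2)[:,:,::-1])
E
```

```text
scene 78 [ 0.513 -0.153  0.054] zmax 0.058 px 179 217
scene 73 [ 0.425 -0.223  0.044] zmax 0.047 px 129 226
scene 96 [ 0.466 -0.238  0.06 ] zmax 0.063 px 137 235
scene 82 [ 0.508 -0.254  0.044] zmax 0.047 px 149 252
scene 101 [ 0.494 -0.327  0.054] zmax 0.057 px 119 275
((478.00115966796875, -205.06546020507812), (114.32469940185547, 132.95115661621094), 69.3747329711914)
holder up [0.564 0.015 0.08 ] 0.09669451413799617 72
post [ 0.581 -0.078  0.074] 0.09208426489799051 78
side 48 [ 0.493 -0.323  0.052] zmax 0.055 px 291 127
side 59 [ 0.466 -0.235  0.058] zmax 0.06 px 302 145
side 40 [ 0.508 -0.249  0.042] zmax 0.045 px 286 145
side 45 [ 0.425 -0.219  0.042] zmax 0.045 px 317 153
side 62 [ 0.513 -0.149  0.052] zmax 0.055 px 284 167
((465.5831604003906, -235.78317260742188), (48.33974075317383, 130.75343322753906), 70.1106948852539)
holder up [0.563 0.02  0.078] 0.09554428394823243 82
post [ 0.579 -0.07   0.073] 0.0900106600680148 72
```

View pics/rack_scene.png

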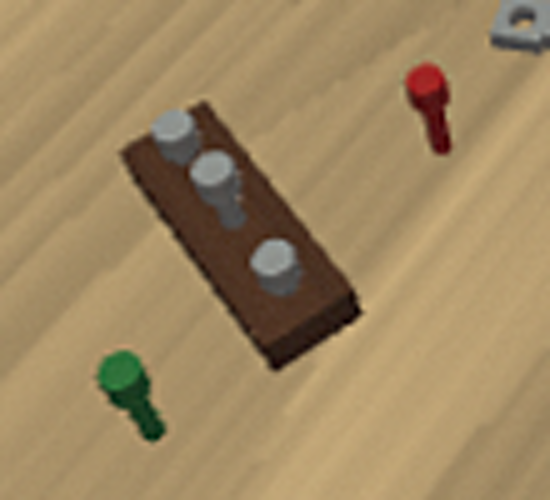

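Candidates for the long pin, in scene pixels:
- Rack pins at (129,226), z 44, and (149,252), z 44: both short.
- Rack pin at (137,235), z 60: this is the **long pin**. The crop confirms it is the tall middle one with its shank showing.
- Red at (179,217) and green at (119,275): look-alikes, to be left alone.

The holder comes first, so I'll move above it.

>>> drive_tool:
  plan:
    - {"dx":54.8,"dy":-51.2}
    - {"dx":54.8,"dy":-51.2}
    - {"dx":54.8,"dy":-51.2}
    - {"dx":54.8,"dy":-51.2}
    - {"dx":54.8,"dy":-51.2}
    - {"dx":54.8,"dy":-51.2}
    - {"dx":54.8,"dy":-51.2}
    - {"dx":54.8,"dy":-51.2}
    - {"dx":54.8,"dy":-51.2}
    - {"dx":54.8,"dy":-51.2}
    - {"dx":54.8,"dy":-51.2}
    - {"dx":54.8,"dy":-51.2}
  hand: 0.4
  force: 20

```text
invalid input
```

>>> drive_tool:
  plan:
    - {"dx":54.8,"dy":-51.2,"dz":0,"spin":0}
    - {"dx":54.8,"dy":-51.2,"dz":0,"spin":0}
    - {"dx":54.8,"dy":-51.2,"dz":0,"spin":0}
    - {"dx":54.8,"dy":-51.2,"dz":0,"spin":0}
    - {"dx":54.8,"dy":-51.2,"dz":0,"spin":0}
    - {"dx":54.8,"dy":-51.2,"dz":0,"spin":0}
    - {"dx":54.8,"dy":-51.2,"dz":0,"spin":0}
    - {"dx":54.8,"dy":-51.2,"dz":0,"spin":0}
    - {"dx":54.8,"dy":-51.2,"dz":0,"spin":0}
    - {"dx":54.8,"dy":-51.2,"dz":0,"spin":0}
    - {"dx":54.8,"dy":-51.2,"dz":0,"spin":0}
    - {"dx":54.8,"dy":-51.2,"dz":0,"spin":0}
  hand: 0.4
  force: 20

```text
time: 2.3
ee_pos: [0.488, -0.1113, 0.2272]
orientation: [0.991, 0.136, 0.0, 0.001]
ft_force: [0.5, -0.6, 0.1]
gripper_width: 0.0551
finger_force: 0.0
```

>>> drive_tool:
  plan:
    - {"dx":10.8,"dy":-10.1,"dz":0,"spin":0}
    - {"dx":10.8,"dy":-10.1,"dz":0,"spin":0}
    - {"dx":10.8,"dy":-10.1,"dz":0,"spin":0}
    - {"dx":10.8,"dy":-10.1,"dz":0,"spin":0}
    - {"dx":10.8,"dy":-10.1,"dz":0,"spin":0}

```text
time: 2.8
ee_pos: [0.5639, 0.0155, 0.2266]
orientation: [0.99, 0.138, -0.0, -0.0]
ft_force: [-0.8, -0.6, 0.3]
gripper_width: 0.055
finger_force: 0.0
```

```bash
python3 - <<'E'
from h import *
im,d,p=pic('wrist','w1.png'); W=world(d,p)
for n in ['holder','post_top','hinge','fork_top']:
    r=ctrl.tip_of('wrist',n); print(n,[(np.round(x['location'],3).tolist(),round(x['confidence'],2)) for x in r[:2]])
m=(d>0)&(np.hypot(W[...,0]-.565,W[...,1]-.016)<.035)&(W[...,2]>.04)
q=W[m];print(len(q),q.mean(0).round(3),q[:,2].max()); t=q[q[:,2]>.085];print(t.min(0),t.max(0))
m=(d>0)&(np.hypot(W[...,0]-.58,W[...,1]+.074)<.03)&(W[...,2]>.086);q=W[m];print('post',len(q),q.mean(0).round(4),q.min(0),q.max(0))
s=ctrl.observe();print(s['time'],s['ee_pos'].round(4),shift([.565,.016,.038]))
print(np.array(p['R']).round(2),-np.array(p['R']).T@p['t'])
E
```

```text
holder [([0.56, 0.017, -0.003], 0.72)]
post_top [([0.578, -0.069, 0.092], 0.7)]
hinge [([0.648, -0.053, 0.053], 0.83)]
fork_top [([0.61, 0.072, 0.047], 0.74)]
23754 [0.587 0.022 0.317] 0.3426780170647971
[ 0.5459697  -0.01620637  0.08558963] [0.59938611 0.05095473 0.34267802]
post 1022 [ 0.5945 -0.0592  0.2748] [ 0.56636648 -0.07919167  0.08618395] [ 0.60358906 -0.05468863  0.31030375]
3.05 [0.5634 0.0115 0.2267] [ 0.28 -0.41 18.87]
[[ 0.27 -0.96  0.  ]
 [-0.93 -0.26  0.27]
 [-0.26 -0.07 -0.96]] [0.63449156 0.03555693 0.38433398]
```

View pics/w1.png

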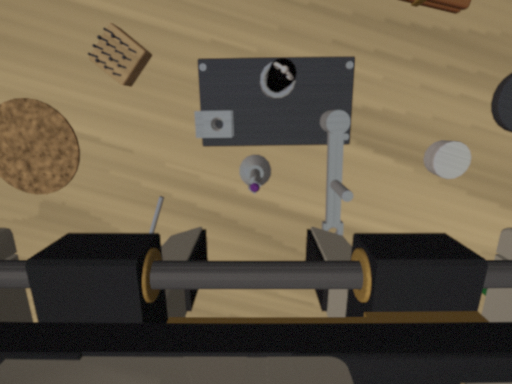

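The wrist view shows the holder at (255,172), the post at (342,188), the fork at (216,124), the stick at (278,77) and the mat on the left. I'll refine the points, ignoring the hand's own depth.

```bash
python3 - <<'E'
from h import *
im,d,p=pic('wrist'); W=world(d,p)
def f(n,x,y,r,a,b):
    m=(d>0)&(np.hypot(W[...,0]-x,W[...,1]-y)<r)&(W[...,2]>a)&(W[...,2]<b);q=W[m]
    if len(q):print(n,len(q),q.mean(0).round(4),q.min(0).round(3),q.max(0).round(3))
f('hold top',.563,.016,.03,.075,.11)
f('hold base',.563,.016,.04,.006,.03)
f('post',.58,-.073,.03,.084,.1)
f('fork',.608,.071,.03,.044,.053)
f('hinge',.647,-.053,.02,.044,.055)
f('stick',.672,.02,.03,.11,.13)
print(shift([.5635,.0165,.038]))
E
```

```text
hold top 147 [0.5663 0.0168 0.0909] [0.558 0.011 0.075] [0.572 0.023 0.098]
hold base 773 [0.5745 0.0195 0.0145] [ 0.546 -0.003  0.006] [0.603 0.046 0.03 ]
post 122 [ 0.5808 -0.073   0.0897] [ 0.575 -0.079  0.084] [ 0.586 -0.067  0.092]
fork 900 [0.6084 0.0761 0.0477] [0.59  0.054 0.044] [0.627 0.098 0.05 ]
hinge 35 [ 0.6462 -0.0522  0.0443] [ 0.635 -0.065  0.044] [ 0.657 -0.039  0.045]
stick 110 [0.6716 0.0223 0.1176] [0.667 0.013 0.11 ] [0.676 0.032 0.124]
[ 0.14 -0.48 18.88]
```

>>> drive_tool:
  plan:
    - {"dx":0.2,"dy":-0.3,"dz":5,"spin":0}
    - {"dx":0.2,"dy":-0.3,"dz":9,"spin":0}
    - {"dx":0.2,"dy":-0.3,"dz":12,"spin":0}
    - {"dx":0.2,"dy":-0.3,"dz":15,"spin":0}
    - {"dx":0.2,"dy":-0.3,"dz":17,"spin":0}
    - {"dx":0.2,"dy":-0.3,"dz":18.8,"spin":0}
    - {"dx":0.2,"dy":-0.3,"dz":18.8,"spin":0}
    - {"dx":0.2,"dy":-0.3,"dz":18.8,"spin":0}

```text
time: 3.9
ee_pos: [0.5649, 0.0164, 0.039]
orientation: [0.991, 0.136, -0.0, -0.0]
ft_force: [0.8, 0.2, 1.1]
gripper_width: 0.0552
finger_force: 0.0
```

```bash
python3 - <<'E'
from h import *
print(shift([.565,.0165,.038]), shift([.516,.297,.038]))
for c in ('scene','side'):
    im,d,p=pic(c)
    r=ctrl.tip_of(c,'holder');print([np.round(x['location'],3) for x in r[:2]])
E
```

```text
[ 0.01 -0.    0.1 ] [  2.85 -28.34   0.1 ]
[array([ 0.567,  0.02 , -0.004]), array([ 0.736, -0.267,  0.004])]
[array([0.566, 0.018, 0.003])]
```

Close on the stem and lift gently.

>>> drive_tool:
  plan:
    - {"dx":0,"dy":0,"dz":0,"spin":0}
    - {"dx":0,"dy":0,"dz":0,"spin":0}
    - {"dx":0,"dy":0,"dz":0,"spin":0}
    - {"dx":0,"dy":0,"dz":0,"spin":0}
    - {"dx":0,"dy":0,"dz":0,"spin":0}
    - {"dx":0,"dy":0,"dz":0,"spin":0}
  hand: 1
  force: 30

```text
time: 4.7
ee_pos: [0.5648, 0.0172, 0.0387]
orientation: [0.991, 0.137, -0.0, -0.0]
ft_force: [-1.5, -0.4, 0.7]
gripper_width: 0.0119
finger_force: 30.4
```

>>> drive_tool:
  plan:
    - {"dx":0,"dy":0,"dz":-1,"spin":0}
    - {"dx":0,"dy":0,"dz":-3,"spin":0}
    - {"dx":0,"dy":0,"dz":-5.5,"spin":0}
    - {"dx":0,"dy":0,"dz":-8,"spin":0}
    - {"dx":0.1,"dy":-1,"dz":-9,"spin":0}
    - {"dx":0.3,"dy":-3,"dz":-9,"spin":0}
    - {"dx":0.6,"dy":-6,"dz":-9,"spin":0}
    - {"dx":0.9,"dy":-9,"dz":-9,"spin":0}
    - {"dx":1.2,"dy":-12,"dz":-9,"spin":0}
    - {"dx":1.5,"dy":-15,"dz":-9,"spin":0}
    - {"dx":1.8,"dy":-18,"dz":-9,"spin":0}
    - {"dx":2.1,"dy":-21,"dz":-9,"spin":0}

```text
time: 5.9
ee_pos: [0.527, 0.2266, 0.1283]
orientation: [0.991, 0.137, -0.0, -0.0]
ft_force: [1.3, 0.9, -3.1]
gripper_width: 0.0118
finger_force: 30.0
```

>>> drive_tool:
  plan:
    - {"dx":0.3,"dy":-2.6,"dz":0,"spin":0}
    - {"dx":0.5,"dy":-4.8,"dz":0,"spin":0}
    - {"dx":0.7,"dy":-6.4,"dz":0,"spin":0}
    - {"dx":0.7,"dy":-7.3,"dz":0,"spin":0}
    - {"dx":0.7,"dy":-7.3,"dz":2,"spin":0}
    - {"dx":0.7,"dy":-7.3,"dz":4,"spin":0}
    - {"dx":0.7,"dy":-7.3,"dz":6,"spin":0}
    - {"dx":0.7,"dy":-7.3,"dz":7,"spin":0}
    - {"dx":0.7,"dy":-7.3,"dz":7.5,"spin":0}
    - {"dx":0.7,"dy":-7.3,"dz":7.5,"spin":0}
    - {"dx":0.7,"dy":-7.3,"dz":7.5,"spin":0}

```text
time: 7.0
ee_pos: [0.5159, 0.2973, 0.0545]
orientation: [0.991, 0.136, 0.001, -0.0]
ft_force: [0.3, -0.1, -1.8]
gripper_width: 0.0117
finger_force: 30.0
```

```bash
python3 - <<'E'
from h import *
print(shift([.516,.297,.043]),ctrl.observe()['gripper_width'])
im,d,p=pic('side'); W=world(d,p)
r=ctrl.tip_of('side','holder');print([np.round(x['location'],3) for x in r[:2]])
r=ctrl.tip_of('side','mat_top');print([np.round(x['location'],3) for x in r[:2]])
cv2.imwrite('pics/s2.png',cv2.resize(im[260:384,200:400],None,fx=3,fy=3)[:,:,::-1])
E
```

```text
[0.   0.04 1.15] 0.011735056421411195
[array([0.516, 0.296, 0.014]), array([0.65 , 0.198, 0.002])]
[array([0.513, 0.296, 0.003])]
```

View pics/s2.png

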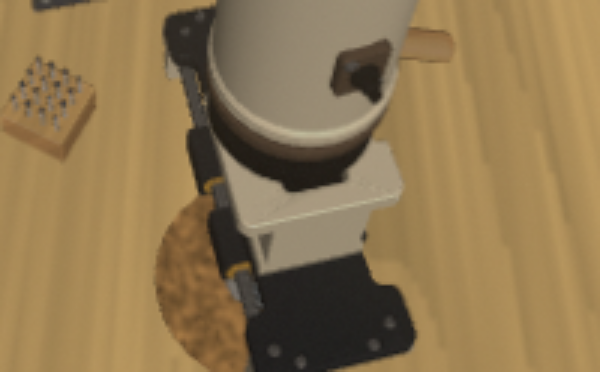

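The hand is over the mat, with the holder hidden under it. Lowering slowly to contact.

>>> drive_tool:
  plan:
    - {"dx":0,"dy":0,"dz":0.6,"spin":0}
    - {"dx":0,"dy":0,"dz":0.9,"spin":0}
    - {"dx":0,"dy":0,"dz":1.1,"spin":0}
    - {"dx":0,"dy":0,"dz":1.15,"spin":0}
    - {"dx":0,"dy":0,"dz":1.15,"spin":0}
    - {"dx":0,"dy":0,"dz":1.15,"spin":0}

```text
time: 7.75
ee_pos: [0.5152, 0.2969, 0.0427]
orientation: [0.991, 0.136, -0.0, 0.0]
ft_force: [-2.6, -1.3, 5.2]
gripper_width: 0.0117
finger_force: 30.0
```

>>> drive_tool:
  plan:
    - {"dx":0,"dy":0,"dz":0,"spin":0}
    - {"dx":0,"dy":0,"dz":0,"spin":0}
    - {"dx":0,"dy":0,"dz":0,"spin":0}
    - {"dx":0,"dy":0,"dz":0,"spin":0}
    - {"dx":0,"dy":0,"dz":-2,"spin":0}
    - {"dx":0,"dy":0,"dz":-5,"spin":0}
    - {"dx":0,"dy":0,"dz":-9,"spin":0}
    - {"dx":0,"dy":0,"dz":-13,"spin":0}
  hand: 0.4

```text
time: 8.55
ee_pos: [0.5148, 0.297, 0.1731]
orientation: [0.991, 0.137, -0.001, -0.0]
ft_force: [0.7, -0.4, -0.5]
gripper_width: 0.0551
finger_force: 0.0
```

```bash
python3 - <<'E'
from h import *
s=ctrl.observe();print(s['ee_pos'],s['gripper_width'])
im,d,p=pic('wrist'); W=world(d,p)
r=ctrl.tip_of('wrist','holder');print([np.round(x['location'],3) for x in r[:2]])
m=(d>0)&(np.hypot(W[...,0]-.516,W[...,1]-.297)<.03)&(W[...,2]>.08)&(W[...,2]<.12);q=W[m];print(len(q),q.mean(0) if len(q) else 0)
# gate close geometry
H=np.array([.6468,-.0528]);P=np.array([.5808,-.073]);F=np.array([.608,.0711])
a=lambda v:np.arctan2(v[1],v[0]);print('len',np.linalg.norm(P-H),np.linalg.norm(F-H),'gate',np.degrees((a(P-H)-a(F-H))%6.283), 'forkdir',np.degrees(a(F-H)))
E
```

```text
[0.5147937  0.29695581 0.17305216] 0.055125876352157585
[]
226 [0.51647767 0.29598748 0.09485306]
len 0.0690220254701353 0.1298331621736142 gate 89.61842014054086 forkdir 107.38824835639947
```

The holder stands on the mat (top at (0.516, 0.296), z about 0.095–0.10). Next, the gate post.

>>> drive_tool:
  plan:
    - {"dx":-0.2,"dy":3,"dz":0,"spin":0}
    - {"dx":-3.7,"dy":37.4,"dz":0,"spin":0}
    - {"dx":-3.7,"dy":37.4,"dz":0,"spin":0}
    - {"dx":-3.7,"dy":37.4,"dz":0,"spin":0}
    - {"dx":-3.7,"dy":37.4,"dz":0,"spin":0}
    - {"dx":-3.7,"dy":37.4,"dz":0,"spin":0}
    - {"dx":-3.7,"dy":37.4,"dz":0,"spin":0}
    - {"dx":-3.7,"dy":37.4,"dz":0,"spin":0}
    - {"dx":-3.7,"dy":37.4,"dz":0,"spin":0}
    - {"dx":-3.7,"dy":37.4,"dz":0,"spin":0}
    - {"dx":-3.7,"dy":37.4,"dz":0,"spin":0}
    - {"dx":-3.7,"dy":37.4,"dz":0,"spin":0}

```text
time: 9.85
ee_pos: [0.5806, -0.0709, 0.1722]
orientation: [0.99, 0.138, 0.0, -0.0]
ft_force: [0.1, -0.4, 0.2]
gripper_width: 0.0548
finger_force: 0.0
```

```bash
python3 - <<'E'
from h import *
print(shift([.5808,-.073,.062]),ctrl.observe()['ee_pos'])
R=Ro.from_quat(ctrl.observe()['orientation']).as_matrix()
H=np.array([.6468,-.0528]);
P0=np.array([.5808,-.073])
for g in range(90,-1,-10):
    a=np.radians(107.4+g); P=H+.07*np.array([np.cos(a),np.sin(a)]); print(g,P.round(4),(R.T@np.r_[P-P0,0]*100).round(2)[:2])
E
```

```text
[-0.05  0.22 11.02] [ 0.58064658 -0.07085938  0.17217419]
90 [ 0.58   -0.0737] [-0.1   0.05]
80 [ 0.5774 -0.0618] [-0.02 -1.17]
70 [ 0.5769 -0.0496] [ 0.26 -2.36]
60 [ 0.5785 -0.0375] [ 0.75 -3.48]
50 [ 0.5822 -0.0259] [ 1.42 -4.49]
40 [ 0.5878 -0.0151] [ 2.26 -5.38]
30 [ 0.5953 -0.0054] [ 3.24 -6.1 ]
20 [0.6043 0.0028] [ 4.33 -6.65]
10 [0.6146 0.0093] [ 5.5 -7. ]
0 [0.6259 0.014 ] [ 6.71 -7.14]
```

>>> drive_tool:
  plan:
    - {"dx":0,"dy":0.1,"dz":4,"spin":0}
    - {"dx":0,"dy":0.1,"dz":7,"spin":0}
    - {"dx":0,"dy":0.1,"dz":9,"spin":0}
    - {"dx":0,"dy":0.1,"dz":10.5,"spin":0}
    - {"dx":0,"dy":0.1,"dz":11,"spin":0}
    - {"dx":0,"dy":0.1,"dz":11,"spin":0}

```text
time: 10.45
ee_pos: [0.5811, -0.0732, 0.062]
orientation: [0.991, 0.137, -0.0, -0.0]
ft_force: [-0.3, 0.1, 0.5]
gripper_width: 0.0549
finger_force: 0.0
```

>>> drive_tool:
  plan:
    - {"dx":0,"dy":0,"dz":0,"spin":0}
    - {"dx":0,"dy":0,"dz":0,"spin":0}
    - {"dx":0,"dy":0,"dz":0,"spin":0}
    - {"dx":0,"dy":0,"dz":0,"spin":0}
    - {"dx":0,"dy":0,"dz":0,"spin":0}
  hand: 1
  force: 25

```text
time: 10.95
ee_pos: [0.5813, -0.0742, 0.0626]
orientation: [0.991, 0.136, 0.0, 0.0]
ft_force: [-0.4, -0.1, -0.8]
gripper_width: 0.0198
finger_force: 0.0
```

>>> drive_tool:
  plan:
    - {"dx":0,"dy":0,"dz":0,"spin":0}
    - {"dx":0,"dy":0,"dz":0,"spin":0}
    - {"dx":0,"dy":-0.6,"dz":0,"spin":0}
    - {"dx":0,"dy":-1.2,"dz":0,"spin":0}
    - {"dx":0.3,"dy":-2.4,"dz":0,"spin":0}
    - {"dx":0.75,"dy":-3.5,"dz":0,"spin":0}
    - {"dx":1.4,"dy":-4.5,"dz":0,"spin":0}
    - {"dx":2.3,"dy":-5.4,"dz":0,"spin":0}
    - {"dx":3.2,"dy":-6.1,"dz":0,"spin":0}
    - {"dx":4.3,"dy":-6.6,"dz":0,"spin":0}
    - {"dx":4.9,"dy":-6.8,"dz":0,"spin":0}
    - {"dx":4.9,"dy":-6.8,"dz":0,"spin":0}

```text
time: 12.15
ee_pos: [0.6106, 0.0069, 0.062]
orientation: [0.991, 0.137, 0.0, -0.001]
ft_force: [-2.3, -0.0, 1.3]
gripper_width: 0.0111
finger_force: 25.0
```

```bash
python3 - <<'E'
from h import *
s=ctrl.observe();print(s['ft_force'],s['gripper_width'],s['ee_pos'],shift([.6259,.014,.062]))
im,d,p=pic('wrist','w3.png')
E
```

```text
[-2.25192088 -0.02957876  1.2520531 ] 0.011094199237052136 [0.61064732 0.00688161 0.06201632] [ 1.66 -0.27  0.  ]
```

View pics/w3.png

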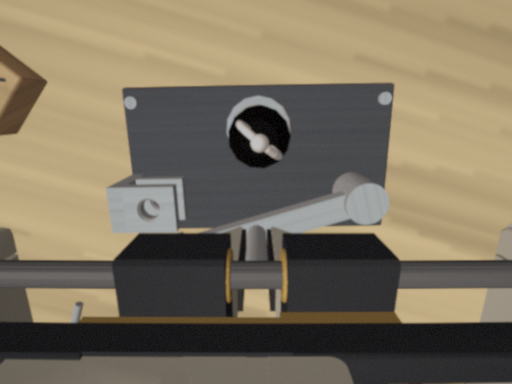

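The post is gripped at (256,240) and the gate is almost shut, its lug nearing the fork at (150,208). Pushing on to the stop.

>>> drive_tool:
  plan:
    - {"dx":0.6,"dy":-0.15,"dz":0,"spin":0}
    - {"dx":1.1,"dy":-0.25,"dz":0,"spin":0}
    - {"dx":1.5,"dy":-0.3,"dz":0,"spin":0}
    - {"dx":1.8,"dy":-0.3,"dz":0,"spin":0}
    - {"dx":2.0,"dy":-0.3,"dz":0,"spin":0}
    - {"dx":2.0,"dy":-0.3,"dz":0,"spin":0}

```text
time: 12.8
ee_pos: [0.6281, 0.015, 0.062]
orientation: [0.991, 0.137, -0.0, -0.001]
ft_force: [-2.6, 2.8, 0.4]
gripper_width: 0.0115
finger_force: 25.0
```

```bash
python3 - <<'E'
from h import *
s=ctrl.observe();print(s['ft_force'],s['gripper_width'],s['ee_pos'],shift([.6259,.014,.062]))
for c in ('wrist','scene','side'):
    im,d,p=pic(c)
    for n in ['post_top','stick']:
        r=ctrl.tip_of(c,n);print(c,n,[(np.round(x['location'],3).tolist(),x['confidence']) for x in r[:2]])
E
```

```text
[-2.5706027   2.81277471  0.35634502] 0.011483764075742987 [0.62809505 0.01495091 0.06203927] [-0.24  0.03  0.  ]
wrist post_top [([0.607, 0.073, 0.046], 0.63)]
wrist stick []
scene post_top []
scene stick [([0.67, 0.02, 0.012], 0.64), ([0.509, -0.252, 0.005], 0.47)]
side post_top [([0.466, -0.24, 0.042], 0.56), ([0.426, -0.22, 0.006], 0.52)]
side stick [([0.67, 0.024, 0.015], 0.49)]
```

>>> drive_tool:
  plan:
    - {"dx":0.2,"dy":0,"dz":0,"spin":0}
    - {"dx":0.4,"dy":0,"dz":0,"spin":0}
    - {"dx":0.4,"dy":0,"dz":0,"spin":0}

```text
time: 13.55
ee_pos: [0.6302, 0.0156, 0.062]
orientation: [0.991, 0.137, -0.002, -0.001]
ft_force: [-8.0, 3.2, 6.2]
gripper_width: 0.011
finger_force: 25.0
```

At the stop: the force rose to 8 N. Release, rise, and check.

>>> drive_tool:
  plan:
    - {"dx":-0.2,"dy":0,"dz":0,"spin":0}
    - {"dx":-0.2,"dy":0,"dz":0,"spin":0}
    - {"dx":-0.2,"dy":0,"dz":0,"spin":0}
    - {"dx":-0.2,"dy":0,"dz":-2,"spin":0}
    - {"dx":-0.5,"dy":0,"dz":-6,"spin":0}
    - {"dx":-2,"dy":0,"dz":-10,"spin":0}
    - {"dx":-6,"dy":0,"dz":-14,"spin":0}
    - {"dx":-8,"dy":0,"dz":-14,"spin":0}
  hand: 0.5

```text
time: 14.35
ee_pos: [0.5574, -0.0075, 0.2068]
orientation: [0.991, 0.137, 0.004, 0.001]
ft_force: [1.0, -0.2, 0.6]
gripper_width: 0.046
finger_force: 0.0
```

```bash
python3 - <<'E'
from h import *
s=ctrl.observe();print(s['time'],s['ee_pos'],s['gripper_width'])
im,d,p=pic('wrist','w4.png'); W=world(d,p)
for n in ['post_top','fork_top','hinge']:
    r=ctrl.tip_of('wrist',n);print(n,[(np.round(x['location'],3).tolist(),x['confidence']) for x in r[:2]])
def f(n,x,y,r,a,b):
    m=(d>0)&(np.hypot(W[...,0]-x,W[...,1]-y)<r)&(W[...,2]>a)&(W[...,2]<b);q=W[m]
    if len(q):print(n,len(q),q.mean(0).round(4),q.min(0).round(3),q.max(0).round(3))
f('post',.626,.014,.02,.084,.1)
f('stick',.672,.02,.03,.11,.13)
u,v=px([.608,.0711,.048],p).astype(int);print(u,v)
cv2.imwrite('pics/w4c.png',cv2.resize(im[max(v-50,0):v+60,max(u-50,0):u+110],None,fx=5,fy=5,interpolation=2)[:,:,::-1])
print(shift([.466,-.2365,.17]))
E
```

```text
14.35 [ 0.55736335 -0.00750125  0.20682246] 0.04602126123663646
post_top [([0.624, 0.019, 0.093], 0.61)]
fork_top [([0.61, 0.074, 0.045], 0.93)]
hinge [([0.649, -0.051, 0.052], 0.72)]
post 147 [0.6271 0.0141 0.0897] [0.621 0.008 0.088] [0.633 0.02  0.091]
stick 135 [0.6715 0.0219 0.1173] [0.667 0.013 0.111] [0.676 0.031 0.122]
193 115
[-14.8   19.54   3.29]
```

View pics/w4c.png

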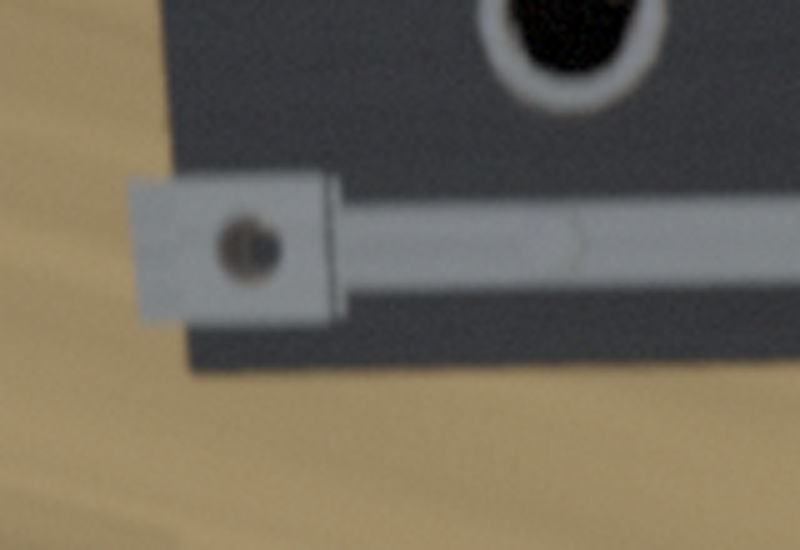

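The gate is shut: its lug is fully inside the fork and the hole at wrist pixel (193,115) is where I predicted. On to the long pin.

>>> drive_tool:
  plan:
    - {"dx":-14.8,"dy":19.5,"dz":0,"spin":0.62}
    - {"dx":-14.8,"dy":19.5,"dz":1,"spin":0.62}
    - {"dx":-14.8,"dy":19.5,"dz":2,"spin":0.62}
    - {"dx":-14.8,"dy":19.5,"dz":3,"spin":0.62}
    - {"dx":-14.8,"dy":19.5,"dz":3,"spin":0.62}
    - {"dx":-14.8,"dy":19.5,"dz":3,"spin":0.62}
    - {"dx":-14.8,"dy":19.5,"dz":3,"spin":0.62}
    - {"dx":-14.8,"dy":19.5,"dz":3,"spin":0.62}

```text
time: 15.35
ee_pos: [0.4667, -0.2338, 0.172]
orientation: [0.985, -0.171, 0.0, -0.001]
ft_force: [-0.7, 0.6, -0.4]
gripper_width: 0.0455
finger_force: 0.0
```

```bash
python3 - <<'E'
from h import *
s=ctrl.observe();print(s['time'],s['ee_pos'],s['orientation'],s['joint_positions'].round(2))
R=Ro.from_quat(s['orientation']).as_matrix();print('closing axis deg',np.degrees(np.arctan2(R[1,1],R[0,1])))
im,d,p=pic('wrist','w5.png'); W=world(d,p)
for nm,x,y,a,b in [('long',.466,-.2365,.054,.066),('s1',.425,-.221,.04,.049),('s2',.508,-.252,.04,.049)]:
    m=(d>0)&(np.hypot(W[...,0]-x,W[...,1]-y)<.02)&(W[...,2]>a)&(W[...,2]<b);q=W[m]
    if len(q):
        c=(q[:,:2].min(0)+q[:,:2].max(0))/2;print(nm,len(q),q.mean(0).round(4),c.round(4),px(np.r_[c,q[:,2].mean()],p))
print(shift([.466,-.2365,.038]))
E
```

```text
15.35 [ 0.4667473  -0.23384893  0.17198732] [ 9.85257736e-01 -1.71074947e-01  2.34900765e-04 -7.07959535e-04] [ 0.87  0.36 -0.54  1.92  0.23  0.93 -1.7 ]
closing axis deg -109.70064541577844
long 309 [ 0.4679 -0.237   0.0596] [ 0.4675 -0.2368] [259.47517857 192.33807797]
s1 248 [ 0.4269 -0.2216  0.0437] [ 0.4263 -0.2214] [258.51546557 230.96205451]
s2 289 [ 0.5087 -0.2525  0.0438] [ 0.5086 -0.2524] [260.36466619 141.70816327]
[1.000e-02 3.300e-01 1.342e+01]
```

View pics/w5.png

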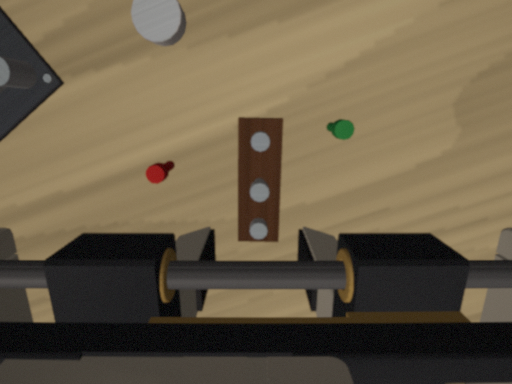

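The long pin (middle, (259,192)) is in line with the fingers. Red at (157,173) and green at (344,128) stay outside them. Descending.

>>> drive_tool:
  plan:
    - {"dx":0.1,"dy":0.3,"dz":4,"spin":0}
    - {"dx":0.1,"dy":0.3,"dz":8,"spin":0}
    - {"dx":0.1,"dy":0.3,"dz":11,"spin":0}
    - {"dx":0.1,"dy":0.3,"dz":12.5,"spin":0}
    - {"dx":0.1,"dy":0.3,"dz":13.4,"spin":0}
    - {"dx":0.1,"dy":0.3,"dz":13.4,"spin":0}
    - {"dx":0.1,"dy":0.3,"dz":13.4,"spin":0}

```text
time: 16.1
ee_pos: [0.4666, -0.2385, 0.0394]
orientation: [0.985, -0.172, 0.001, 0.0]
ft_force: [0.5, -0.4, 0.2]
gripper_width: 0.0456
finger_force: 0.0
```

>>> drive_tool:
  plan:
    - {"dx":0,"dy":0,"dz":0,"spin":0}
    - {"dx":0,"dy":0,"dz":0,"spin":0}
    - {"dx":0,"dy":0,"dz":0,"spin":0}
    - {"dx":0,"dy":0,"dz":0,"spin":0}
    - {"dx":0,"dy":0,"dz":0,"spin":0}
    - {"dx":0,"dy":0,"dz":0,"spin":0}
  hand: 1
  force: 30

```text
time: 16.7
ee_pos: [0.4658, -0.2384, 0.0386]
orientation: [0.985, -0.172, 0.0, 0.0]
ft_force: [-0.1, 1.3, 3.3]
gripper_width: 0.017
finger_force: 30.0
```

>>> drive_tool:
  plan:
    - {"dx":0,"dy":0,"dz":-1,"spin":0}
    - {"dx":0,"dy":0,"dz":-3,"spin":0}
    - {"dx":0,"dy":0,"dz":-6,"spin":0}
    - {"dx":0,"dy":0,"dz":-9,"spin":0}
    - {"dx":0,"dy":-1,"dz":-11,"spin":0}
    - {"dx":0.3,"dy":-4,"dz":-11,"spin":0}
    - {"dx":0.7,"dy":-8,"dz":-11,"spin":0}
    - {"dx":1.1,"dy":-12,"dz":-11,"spin":0}
    - {"dx":1.4,"dy":-16,"dz":-11,"spin":0}
    - {"dx":1.7,"dy":-20,"dz":-11,"spin":0}
    - {"dx":2.1,"dy":-24,"dz":-11,"spin":0}
    - {"dx":2.4,"dy":-28,"dz":-11,"spin":0}

```text
time: 17.9
ee_pos: [0.5832, 0.0178, 0.1487]
orientation: [0.985, -0.172, -0.0, 0.0]
ft_force: [-0.2, -0.7, 0.2]
gripper_width: 0.0168
finger_force: 30.0
```

>>> drive_tool:
  plan:
    - {"dx":0.3,"dy":-3,"dz":0,"spin":0}
    - {"dx":0.5,"dy":-5,"dz":0,"spin":0}
    - {"dx":0.5,"dy":-5.9,"dz":0,"spin":0}
    - {"dx":0.5,"dy":-5.9,"dz":0,"spin":0}
    - {"dx":0.5,"dy":-5.9,"dz":0,"spin":0}
    - {"dx":0.5,"dy":-5.9,"dz":0,"spin":0}

```text
time: 18.5
ee_pos: [0.6072, 0.0684, 0.1481]
orientation: [0.985, -0.173, -0.0, 0.001]
ft_force: [-1.0, -0.1, -1.1]
gripper_width: 0.0171
finger_force: 30.0
```

```bash
python3 - <<'E'
from h import *
s=ctrl.observe();print(s['time'],s['ee_pos'],s['gripper_width'])
im,d,p=pic('wrist','w6.png'); W=world(d,p)
for n in ['fork_top','pin_long_seat','pin_long']:
    r=ctrl.tip_of('wrist',n);print(n,[(np.round(x['location'],4).tolist(),round(x['confidence'],2),px(x['location'],p).astype(int).tolist()) for x in r[:3]])
for c in ('scene','side'):
    im,d,p=pic(c)
    cv2.imwrite(f'pics/{c}6.png',im[:,:,::-1])
    for n in ['fork_top','pin_long_seat','pin_long']:
        r=ctrl.tip_of(c,n);print(c,n,[(np.round(x['location'],4).tolist(),round(x['confidence'],2),px(x['location'],p).astype(int).tolist()) for x in r[:3]])
print(shift([.608,.0711,.09]))
E
```

```text
18.5 [0.60720362 0.06836268 0.14809085] 0.017079678872116946
fork_top [([0.6079, 0.0731, 0.0464], 0.83, [251, 198])]
pin_long_seat [([0.6078, 0.0677, 0.1543], 0.62, [258, 250])]
pin_long [([0.61, 0.0691, 0.1173], 0.96, [254, 223]), ([0.5171, -0.1562, -0.0008], 0.65, [487, 192])]
scene fork_top [([0.6082, 0.0658, 0.053], 0.87, [264, 168])]
scene pin_long_seat [([0.5105, -0.1539, 0.0387], 0.65, [179, 219]), ([0.49, -0.3243, 0.0393], 0.62, [119, 275]), ([0.6263, 0.0098, -0.0012], 0.55, [259, 200])]
scene pin_long [([0.4945, -0.3221, 0.0015], 0.71, [127, 284]), ([0.5097, -0.1489, 0.0005], 0.66, [182, 227]), ([0.6095, 0.0687, 0.1152], 0.48, [265, 149])]
side fork_top [([0.6097, 0.0731, 0.0513], 0.69, [240, 234])]
side pin_long_seat [([0.4948, -0.3284, 0.0369], 0.57, [290, 128]), ([0.5143, -0.1506, 0.0407], 0.55, [284, 168]), ([0.4646, -0.2343, 0.0031], 0.55, [301, 159])]
side pin_long [([0.5115, -0.1481, 0.0027], 0.47, [284, 180])]
[ 0.02 -0.06  5.82]
```

View pics/w6.png

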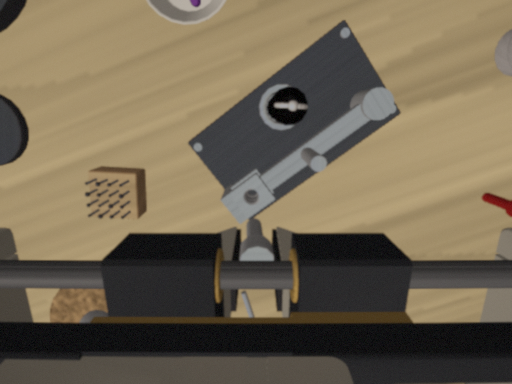

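Wrist view: the pin is held at (256,240) and hangs upright just over the fork hole at (251,197). I'll measure the hole centre and pin axis in this same view.

```bash
cat >> h.py <<'E'
def ray(u,v,p,z):
    K=np.array(p['camera_matrix']);n=cv2.undistortPoints(np.array([[[u,v]]],float),K,np.array([p['k1'],0,0,0.])).ravel()
    R=np.array(p['R']);o=-R.T@np.array(p['t']);g=R.T@np.r_[n,1];return o+g*(z-o[2])/g[2]
E
python3 - <<'E'
from h import *
s=ctrl.observe();print(s['ee_pos'])
im,d,p=pic('wrist'); W=world(d,p)
g=im.mean(2)
roi=g[186:208,240:264]
np.set_printoptions(linewidth=200);print(roi.astype(int)[::1])
m=(roi<105); L,n,st,c=cv2.connectedComponentsWithStats(m.astype(np.uint8))
for i in range(1,n): print(st[i],c[i]+[240,186],ray(*(c[i]+[240,186]),p,.048).round(4))
m=(d>0)&(np.hypot(W[...,0]-.608,W[...,1]-.07)<.02)&(W[...,2]>.112)&(W[...,2]<.145)
q=W[m];print('pin shank',len(q))
for a in np.arange(.112,.145,.006):
    k=m&(W[...,2]>=a)&(W[...,2]<a+.006)
    if k.sum():
        t=W[k];u=np.argwhere(k);print(a.round(3),k.sum(),t.mean(0).round(4),t[:,1].min().round(4),t[:,1].max().round(4),'cols',u[:,1].min(),u[:,1].max(),'rows',u[:,0].min(),u[:,0].max())
k=W[...,2]; f=(d>0)&(abs(W[...,2]-.048)<.004)&(np.hypot(W[...,0]-.608,W[...,1]-.071)<.035)
print(cv2.minAreaRect((W[f][:,:2]*1000).astype(np.float32)))
E
```

```text
[0.60760462 0.07063646 0.14823351]
[[117 124 133 141 146 146 148 148 148 147 146 146 148 149 149 148 148 149 148 146 144 143 145 144]
 [132 139 144 145 148 149 149 147 149 147 147 147 147 146 145 147 146 147 147 144 144 145 146 145]
 [141 146 146 147 147 148 147 146 147 146 144 140 136 135 133 135 136 141 145 145 143 145 145 147]
 [147 147 147 149 147 148 148 147 145 139 128 120 112 107 107 108 114 125 134 141 145 147 145 146]
 [147 149 148 148 148 147 148 144 134 121 106  91  79  76  77  77  83  93 111 132 142 147 147 148]
 [149 147 147 147 148 148 146 136 120 100  84  70  65  63  65  65  63  70  87 112 136 147 148 149]
 [148 147 147 147 148 147 140 123 103  87  72  69  66  66  63  65  63  68  81 103 130 144 150 150]
 [147 147 150 149 150 146 134 111  92  81  77  72  68  68  70  71  65  77  88 105 124 138 147 148]
 [148 148 150 150 149 144 128 103  82  78  81  83  79  76  77  76  81  87 100 109 117 132 145 150]
 [150 150 149 148 148 142 122  97  81  76  81  82  86  88  88  92  93  97 100 100 110 129 145 148]
 [149 148 149 148 146 139 122  95  79  72  72  78  84  89  89  93  95  93  
[... 558 characters left out ...]
27 114 105  99  96  97 102 108 115 128 136 141 146 146 146]
 [144 143 144 144 146 146 147 148 145 141 133 124 118 115 115 118 125 130 138 142 146 145 147 146]
 [144 147 145 147 147 148 148 147 148 148 145 141 138 132 133 135 138 140 146 147 146 146 147 147]
 [143 144 145 147 147 147 148 148 148 149 147 147 144 143 143 145 145 146 147 147 146 146 147 148]
 [141 144 146 146 148 148 148 148 148 149 146 145 147 146 148 147 147 146 146 146 146 147 147 146]
 [143 144 145 147 148 148 148 148 148 147 147 149 146 148 147 148 146 147 146 148 147 147 146 144]]Traceback (most recent call last):
  File "<stdin>", line 8, in <module>
TypeError: only integer scalar arrays can be converted to a scalar index
```

```bash
python3 - <<'E'
from h import *
s=ctrl.observe();print(s['ee_pos'])
im,d,p=pic('wrist'); W=world(d,p)
g=im.mean(2)
roi=g[186:208,240:264]
n,L,st,c=cv2.connectedComponentsWithStats((roi<118).astype(np.uint8))
for i in range(1,n):
    if st[i][4]>50: print(st[i],c[i]+[240,186],ray(*(c[i]+[240,186]),p,.048).round(4))
m=(d>0)&(np.hypot(W[...,0]-.608,W[...,1]-.07)<.02)&(W[...,2]>.112)&(W[...,2]<.145)
for a in np.arange(.112,.145,.006):
    k=m&(W[...,2]>=a)&(W[...,2]<a+.006)
    if k.sum():
        t=W[k];u=np.argwhere(k);print(a.round(3),k.sum(),t.mean(0).round(4),t.min(0).round(4),t.max(0).round(4),'cols',u[:,1].min(),u[:,1].max(),'rows',u[:,0].min(),u[:,0].max())
f=(d>0)&(abs(W[...,2]-.048)<.004)&(np.hypot(W[...,0]-.608,W[...,1]-.071)<.035)
print(cv2.minAreaRect((W[f][:,:2]*1000).astype(np.float32)))
E
```

```text
[0.60760226 0.07066048 0.1482306 ]
[  7   3  14  15 164] [253.45731707 195.79268293] [0.6102 0.0726 0.048 ]
0.112 4 [0.6139 0.0727 0.1176] [0.6135 0.0704 0.1171] [0.6141 0.0747 0.118 ] cols 248 254 rows 218 221
0.118 48 [0.613  0.071  0.1211] [0.6094 0.0672 0.118 ] [0.6145 0.0758 0.124 ] cols 247 261 rows 219 226
0.124 53 [0.6128 0.0707 0.1272] [0.6076 0.067  0.1241] [0.6144 0.0757 0.1298] cols 247 262 rows 222 230
0.13 54 [0.6129 0.0707 0.1332] [0.6094 0.0667 0.1301] [0.6143 0.0757 0.136 ] cols 247 262 rows 225 234
0.136 59 [0.6129 0.0703 0.1389] [0.61   0.0667 0.136 ] [0.6143 0.0756 0.1419] cols 247 262 rows 229 236
0.142 20 [0.6135 0.0705 0.1433] [0.6122 0.0673 0.142 ] [0.6142 0.0742 0.1449] cols 248 260 rows 233 236
((608.2234497070312, 76.02216339111328), (28.55042266845703, 39.2589225769043), 16.87061882019043)
```

Pin axis against hole in the same view: the hole is about +0.9 mm in x and +1.0 mm in y. Correcting, then lowering to just above the mouth.

>>> drive_tool:
  plan:
    - {"dx":0.05,"dy":-0.12,"dz":2,"spin":0}
    - {"dx":0.05,"dy":-0.12,"dz":4,"spin":0}
    - {"dx":0.05,"dy":-0.12,"dz":5.5,"spin":0}
    - {"dx":0.05,"dy":-0.12,"dz":6,"spin":0}
    - {"dx":0.05,"dy":-0.12,"dz":6,"spin":0}
    - {"dx":0.05,"dy":-0.12,"dz":6,"spin":0}
    - {"dx":0.05,"dy":-0.12,"dz":6,"spin":0}

```text
time: 19.9
ee_pos: [0.6093, 0.0718, 0.0892]
orientation: [0.985, -0.172, 0.001, -0.0]
ft_force: [-0.2, 1.4, 0.5]
gripper_width: 0.0168
finger_force: 30.0
```

```bash
python3 - <<'E'
from h import *
s=ctrl.observe();print(s['ee_pos'])
im,d,p=pic('wrist'); W=world(d,p)
m=(d>0)&(np.hypot(W[...,0]-.609,W[...,1]-.0717)<.012)&(W[...,2]>.062)&(W[...,2]<.085)
t=W[m];print('pin',len(t),t.mean(0).round(4),t.min(0).round(4),t.max(0).round(4))
u,v=px([.609,.072,.05],p);u=int(u);v=int(v)
cv2.imwrite('pics/w7.png',cv2.resize(im[v-45:v+45,u-60:u+60],None,fx=6,fy=6,interpolation=2)[:,:,::-1])
E
```

```text
[0.6093033  0.07178404 0.0892397 ]
pin 206 [0.6147 0.0718 0.0734] [0.6094 0.0678 0.062 ] [0.6163 0.0768 0.0848]
```

View pics/w7.png

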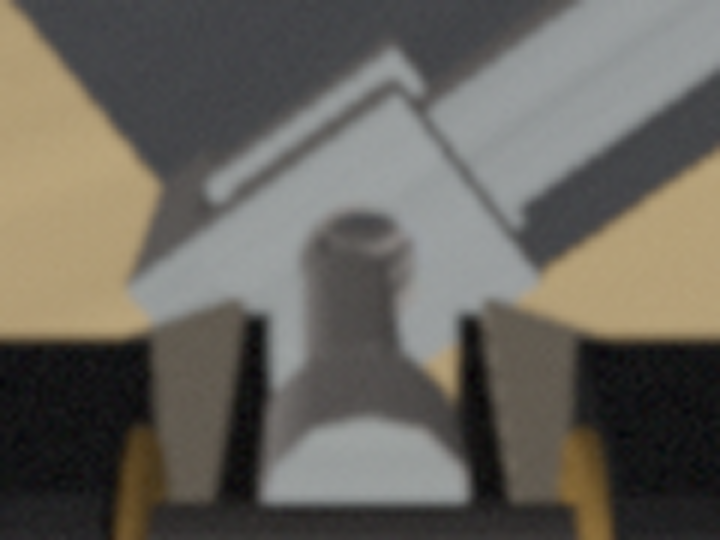

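The pin foot sits over the hole mouth (crop (355,240)), within about half a millimetre. Going down slowly.

>>> drive_tool:
  plan:
    - {"dx":-0.04,"dy":0.03,"dz":0.4,"spin":0}
    - {"dx":-0.04,"dy":0.03,"dz":0.7,"spin":0}
    - {"dx":-0.04,"dy":0.03,"dz":0.9,"spin":0}
    - {"dx":-0.04,"dy":0.03,"dz":1.1,"spin":0}
    - {"dx":-0.04,"dy":0.03,"dz":1.3,"spin":0}
    - {"dx":-0.04,"dy":0.03,"dz":1.3,"spin":0}

```text
time: 20.55
ee_pos: [0.6078, 0.0713, 0.0748]
orientation: [0.985, -0.172, -0.0, 0.0]
ft_force: [0.6, -0.7, 0.2]
gripper_width: 0.0169
finger_force: 30.0
```

The foot is inside the hole with no force. Continuing.

>>> drive_tool:
  plan:
    - {"dx":0,"dy":0,"dz":0.4,"spin":0}
    - {"dx":0,"dy":0,"dz":0.8,"spin":0}
    - {"dx":0,"dy":0,"dz":1.2,"spin":0}
    - {"dx":0,"dy":0,"dz":1.5,"spin":0}
    - {"dx":0,"dy":0,"dz":1.8,"spin":0}
    - {"dx":0,"dy":0,"dz":2.1,"spin":0}
    - {"dx":0,"dy":0,"dz":2.1,"spin":0}

```text
time: 21.25
ee_pos: [0.6075, 0.0711, 0.0537]
orientation: [0.985, -0.172, -0.001, 0.0]
ft_force: [-0.4, -0.3, -0.7]
gripper_width: 0.0171
finger_force: 30.0
```

The pin is now in all three holes. Release, rise, and close the fingers to push on the head.

>>> drive_tool:
  plan:
    - {"dx":0,"dy":0,"dz":0,"spin":0}
    - {"dx":0,"dy":0,"dz":0,"spin":0}
    - {"dx":0,"dy":0,"dz":0,"spin":0}
    - {"dx":0,"dy":0,"dz":-1.5,"spin":0}
    - {"dx":0,"dy":0,"dz":-3.5,"spin":0}
    - {"dx":0,"dy":0,"dz":-5,"spin":0}
    - {"dx":0,"dy":0,"dz":-5,"spin":0}
  hand: 0.65

```text
time: 21.95
ee_pos: [0.6104, 0.072, 0.1077]
orientation: [0.985, -0.172, 0.003, -0.001]
ft_force: [0.7, 0.3, -0.7]
gripper_width: 0.0322
finger_force: 0.0
```

>>> drive_tool:
  plan:
    - {"dx":0,"dy":0,"dz":0,"spin":0}
    - {"dx":0,"dy":0,"dz":0,"spin":0}
    - {"dx":0,"dy":0,"dz":0,"spin":0}
    - {"dx":0,"dy":0,"dz":0,"spin":0}
    - {"dx":0,"dy":0,"dz":0,"spin":0}
  hand: 1

```text
time: 22.45
ee_pos: [0.6077, 0.0714, 0.1037]
orientation: [0.985, -0.172, -0.0, 0.0]
ft_force: [0.6, 0.9, -0.8]
gripper_width: 0.0009
finger_force: 0.0
```

```bash
python3 - <<'E'
from h import *
s=ctrl.observe();print(s['time'],s['ee_pos'],s['gripper_width'],s['ft_force'])
for c in ('wrist','side'):
    im,d,p=pic(c); W=world(d,p)
    m=(d>0)&(np.hypot(W[...,0]-.608,W[...,1]-.0715)<.013)&(W[...,2]>.052)&(W[...,2]<.085)
    t=W[m];print(c,len(t),t.mean(0).round(4),np.percentile(t[:,2],[50,90,100]).round(4))
E
```

```text
22.45 [0.60770873 0.07141438 0.10368592] 0.0009348354498739781 [ 0.5723094   0.92167695 -0.78032526]
wrist 518 [0.6125 0.0692 0.0724] [0.0743 0.0753 0.0768]
side 42 [0.6034 0.0743 0.0695] [0.0723 0.0741 0.0757]
```

>>> drive_tool:
  plan:
    - {"dx":0,"dy":0,"dz":1.5,"spin":0}
    - {"dx":0,"dy":0,"dz":2.4,"spin":0}
    - {"dx":0,"dy":0,"dz":2.8,"spin":0}
    - {"dx":0,"dy":0,"dz":3.1,"spin":0}
    - {"dx":0,"dy":0,"dz":3.4,"spin":0}
    - {"dx":0,"dy":0,"dz":3.7,"spin":0}
    - {"dx":0,"dy":0,"dz":3.9,"spin":0}
    - {"dx":0,"dy":0,"dz":4.0,"spin":0}
    - {"dx":0,"dy":0,"dz":4.1,"spin":0}
    - {"dx":0,"dy":0,"dz":4.1,"spin":0}

```text
time: 23.55
ee_pos: [0.6081, 0.0717, 0.0644]
orientation: [0.985, -0.172, 0.0, 0.0]
ft_force: [-3.0, -1.3, 9.3]
gripper_width: 0.0004
finger_force: 4.9
```

>>> drive_tool:
  plan:
    - {"dx":0,"dy":0,"dz":0.1,"spin":0}
    - {"dx":0,"dy":0,"dz":0.2,"spin":0}
    - {"dx":0,"dy":0,"dz":0.3,"spin":0}
    - {"dx":0,"dy":0,"dz":0.3,"spin":0}

```text
time: 23.95
ee_pos: [0.6082, 0.0718, 0.064]
orientation: [0.985, -0.172, 0.001, 0.001]
ft_force: [-11.1, -1.2, 29.4]
gripper_width: 0.0003
finger_force: 14.5
```

The push meets a hard stop at z 0.064, which is flush. Rise clear and check everything.

>>> drive_tool:
  plan:
    - {"dx":0,"dy":0,"dz":-1,"spin":0}
    - {"dx":0,"dy":0,"dz":-4,"spin":0}
    - {"dx":0,"dy":0,"dz":-8,"spin":0}
    - {"dx":-3,"dy":0,"dz":-12,"spin":0}
    - {"dx":-8,"dy":0,"dz":-14,"spin":0}
    - {"dx":-10,"dy":0,"dz":-14,"spin":0}
    - {"dx":-10,"dy":0,"dz":-14,"spin":0}
    - {"dx":-10,"dy":0,"dz":-14,"spin":0}

```text
time: 24.75
ee_pos: [0.5142, 0.1049, 0.2005]
orientation: [0.985, -0.172, 0.001, 0.0]
ft_force: [1.5, -0.4, 0.6]
gripper_width: 0.0007
finger_force: 0.0
```

```bash
python3 - <<'E'
from h import *
s=ctrl.observe();print(s['time'],s['ee_pos'],s['ft_force'])
def f(n,x,y,r,a,b):
    m=(d>0)&(np.hypot(W[...,0]-x,W[...,1]-y)<r)&(W[...,2]>a)&(W[...,2]<b);q=W[m]
    if len(q):print(c,n,len(q),q.mean(0).round(4),'zmax',np.percentile(q[:,2],[75,98]).round(4))
for c in ('wrist','side','scene'):
    im,d,p=pic(c); W=world(d,p)
    f('head',.608,.0717,.012,.052,.1); f('post',.627,.014,.012,.075,.11); f('holder',.516,.296,.03,.07,.13); f('stick',.671,.022,.02,.1,.14)
    f('red',.513,-.151,.02,.04,.1)
    if c=='wrist':
        u,v=px([.608,.0717,.06],p).astype(int); cv2.imwrite('pics/end.png',im[:,:,::-1])
E
```

```text
24.75 [0.51423375 0.10491024 0.20053698] [ 1.53488332 -0.38455422  0.643473  ]
wrist head 336 [0.6095 0.0706 0.0636] zmax [0.0644 0.0655]
wrist post 249 [0.6265 0.0158 0.0879] zmax [0.0902 0.0913]
wrist holder 294 [0.5168 0.2938 0.0812] zmax [0.0881 0.0968]
wrist red 386 [ 0.516  -0.147   0.0508] zmax [0.0542 0.0553]
side head 74 [0.6083 0.0739 0.0605] zmax [0.0629 0.0644]
side post 38 [0.6253 0.0183 0.0848] zmax [0.0887 0.0907]
side holder 108 [0.5128 0.2976 0.0855] zmax [0.0975 0.1006]
side stick 46 [0.6702 0.0242 0.1062] zmax [0.1128 0.1197]
scene head 52 [0.6092 0.067  0.0614] zmax [0.0645 0.0661]
scene post 35 [0.626  0.011  0.0852] zmax [0.0896 0.0916]
scene holder 48 [0.5124 0.2936 0.0846] zmax [0.0917 0.1005]
scene stick 52 [0.67   0.0206 0.1072] zmax [0.1138 0.1226]
scene red 71 [ 0.5149 -0.1545  0.0508] zmax [0.054  0.0558]
```

The head top is at z 0.064, so it is seated flush. The holder stands on the mat, and the gate post and stick are in place.

```bash
python3 -c "
from rig import ctrl
print(ctrl.finish_job())"
```

```text
the job is handed in; nothing more can be done
None
```

The job is done and handed in at about 25 s of the 67 s allowed: the holder stands upright on the cork mat, the gate is shut in its fork, and the long pin is pushed down with its head flush (top at z 64 mm).

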